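# Cover the garnish pots at closing time

## Robot

A 6-joint arm with a two-finger parallel gripper is mounted at the origin on a cart in front of the work surface, level with it; the furniture and walls round the work are solid. World frame = base frame: x ahead of the robot, y to its left, z up, the work surface at z = 0. Lengths are in m, angles in rad, forces in N, time in s.
With the tool pointing down it reaches from about 0.225 to 0.725 m from the base axis. Payload 3.1 kg.
Tool frame: the origin (TCP) lies midway between the tips of the shut fingers; the grasp point (between the pads) lies 19 mm behind it; z points along the fingers, y is the direction in which the jaws open and shut (so a half turn about z gives the same grasp; the last joint's range is limited). The gripper opens to 85 mm and grips with 20 to 120 N. Pads are 22 mm wide; open, the fingers measure 114 mm over their backs; the gripper's body (76 mm by 85 mm) begins 54 mm behind the grasp point. The pads swing forward as they close: fully open they stand 13 mm farther back than shut.
Start: joints at [1.082, 0.048, 0.099, 1.622, 0, 1.443], TCP at [0.185, 0.491, 0.231] pointing down, gripper open.
Joint ranges: [-2.91, 2.91], [-0.99, 1.94], [-1.21, 1.42], [-2.12, 2.29], [-1.49, 1.47], [-3.14, 3.14]. Speed limits (rad/s): [2.79, 2.79, 3.14, 3.14, 3.14, 3.14].

## Interface

Orientations are given as [roll, pitch, yaw] about the fixed x, y, z axes, in that order (R = Rz(yaw) Ry(pitch) Rx(roll)).
In Python, from plant import r gives the robot as it stands. The module is installed in compiled form; this text tells all that it offers. Calls block until the motion is done:
- r.move_to(position, orientation): joint-space move of the TCP to a pose.
- r.line_to(position, orientation=None, max_speed=0.15): straight line of the TCP; orientation=None keeps the orientation; max_speed is the mean speed in m/s.
- r.move_j(angles): joint-space move.
- r.ungrasp() and r.clamp(): open the fingers fully, or close them until they stop; the grip force is fixed at half the most.
- r.sleep(seconds).
- r.ik(position, orientation): joint angles nearest the present ones, or None.
- r.capture(name): name is "side" or "top" or "wrist"; returns a dict with "img" (384x512x3 uint8, red, green, blue), "fx", "fy", "cx", "cy" (pixels), "R" (3x3) and "t" (3): a world point X has camera coordinates R X + t. Camera axes: x right, y down, z forward; pixel columns grow to the right and rows downward; lengths in m; the calibration is good to about 2 mm. A picture is of the moment at which its call begins. There is no depth.
A pose or a line that the arm cannot do raises r.MotionError and nothing moves.
- r.job_done(): hands the job in, once; it reports no verdict.
Readings, each from a call of its own:
- r.get_t(): time.
- r.get_joint_positions(): joint angles.
- r.get_joint_vel(): joint speeds.
- r.get_tau(): joint torques, N m.
- r.get_tcp_pos(): TCP position.
- r.get_ee_rot(): TCP orientation.
- r.get_ft_force(): force on the tool from outside, world axes, zero at the start.
- r.get_moment(): the same for the moment, N m.
- r.get_opening(): finger opening in m.
Only numpy, scipy, OpenCV 4.12 (cv2) and the standard library are available. Lean on these libraries where they do the work, as an engineer would, in place of code of your own. Each camera call takes 0.05 s, during which the arm holds its last target. There are 200 camera calls.

## Task

The bar is closing and the garnish must be covered: take the stack of lids apart from the top down and put each lid on its own vessel, finishing one before going on to the next: the steel lid on the steel cup of olives, the copper lid on the copper cup of cherries, the white lid on the small white dish of sugar cubes, the wooden lid on the wide white dish of orange wheels. Each lid must sit level and fully home, its spigot inside the mouth and its flange on the rim. Leave the vessels standing where they are, do not knock the jigger or the shaker, and do not let a lid tumble over.

Things in the scene. Friction and masses are not known exactly. Their poses are not given: they have to be found in the camera images.
- lid_steel: Smallest lid, bare steel, the top one of the stack: origin starts 93 mm up. Each stands loosely, up to 5 mm off centre, on the crown below, over its knob. Origin: centre of spigot's lower edge, z up. Hollow spigot 43 mm across, z 0 to 7 mm; flange 74 across, its underside (z 7) rests on the rim; crown 53 across at z 31; on it an upright round knob 20 thick, z 31 to 57, gripped from above. 80 g.
- lid_copper: Copper (reddish-brown) lid, second from the top of the stack (origin starts 62 mm above the worktop, on the white lid). Origin: centre of spigot's lower edge, z up. Hollow spigot 70 mm across, z 0 to 7 mm; flange 101 across, its underside (z 7) rests on the rim; crown 76 across at z 31; on it an upright round knob 20 thick, z 31 to 57, gripped from above. 120 g.
- lid_small: Glazed white lid, third from the top of the stack (origin starts 31 mm above the worktop, on the wooden lid). Origin: centre of spigot's lower edge, z up. Hollow spigot 93 mm across, z 0 to 7 mm; flange 132 across, its underside (z 7) rests on the rim; crown 106 across at z 31; on it an upright round knob 22 thick, z 31 to 57, gripped from above. 220 g.
- lid_wide: Wide wooden lid, the bottom one of the stack, standing on the worktop, anywhere among the vessels. Origin: centre of spigot's lower edge, z up. Hollow spigot 166 mm across, z 0 to 7 mm; flange 202 across, its underside (z 7) rests on the rim; crown 170 across at z 31; on it an upright round knob 22 thick, z 31 to 57, gripped from above. 400 g.
- steel_cup: Small steel cup holding green olives, 65 mm across, rim 57 mm high; takes the steel lid. Loose, standing upright on the worktop. Origin: centre of its underside, z up. About 250 g.
- copper_cup: Copper (reddish-brown) cup holding dark cherries, tapering, 95 mm across the rim, 70 mm high; takes the copper lid. Loose, standing upright on the worktop. Origin: centre of its underside, z up. About 350 g.
- small_dish: Small round white dish holding brown and white sugar cubes, 120 mm across, rim 36 mm high; takes the white lid. Loose, standing upright on the worktop. Origin: centre of its underside, z up. About 400 g.
- wide_dish: Wide round white dish holding dried orange wheels, 192 mm across, rim 36 mm high; takes the wooden lid. Loose, standing upright on the worktop. Origin: centre of its underside, z up. About 600 g.
- jigger: Steel double-cone jigger, 43 mm across, 73 mm high, standing on the worktop to the left of the work; not to be moved. Origin: centre of its underside.
- shaker: Steel cocktail shaker, 69 mm across, 179 mm high, standing on the worktop to the right of the work; not to be moved. Origin: centre of its underside.
Mind the look-alikes: they are no part of the job. What is shaped like the lid_copper but yellow is not meant. What is shaped like the lid_steel but turquoise is not meant.

How it is judged:
By the outcome, as a careful person would: the job done as asked, in the order asked, and still so for the second after the job is handed in, with the robot touching nothing.
It also fails if it takes over 125 s, if anything falls off the work surface, if the arm or the gripper's body presses on something with over 40 N, if the wrist force passes 120 N, or if a joint passes its speed limit or range.

## Working session

There is one attempt and no reset: what is moved stays moved. The work goes in short steps, each a Python script; the robot and the scene stay as the last script left them, time stands still between calls to the robot, and variables do not carry over. Pictures are saved under pics/ and viewed, about 12 in all and at most 16, crops included, and the job is handed in when it is done.

```bash
mkdir -p pics; ls
python3 - <<'E'
from plant import r
import cv2,numpy as np
for n in("top","side"):
    c=r.capture(n); cv2.imwrite(f"pics/{n}0.png",c["img"][:,:,::-1])
    print(n,c["fx"],c["cx"],c["cy"],(-c["R"].T@c["t"]).round(3),c["R"].round(3).tolist())
print(r.get_t(),r.get_ee_rot(),r.get_tcp_pos(),r.get_opening())
E
```

```text
pics
top 358.3439735808637 252.30579795428957 189.75326449767974 [0.497 0.014 1.115] [[-0.008, -1.0, 0.018], [-0.999, 0.007, -0.054], [0.054, -0.019, -0.998]]
side 486.1726549366905 256.2413339270424 187.15569245933074 [ 0.152 -0.959  0.89 ] [[0.929, -0.371, -0.014], [-0.24, -0.571, -0.785], [0.283, 0.733, -0.619]]
0.1 [-3.13947122e+00 -2.59649801e-04  2.78081072e+00] [0.18509253 0.49070576 0.23021679] 0.08520605364608064
```

View pics/top0.png

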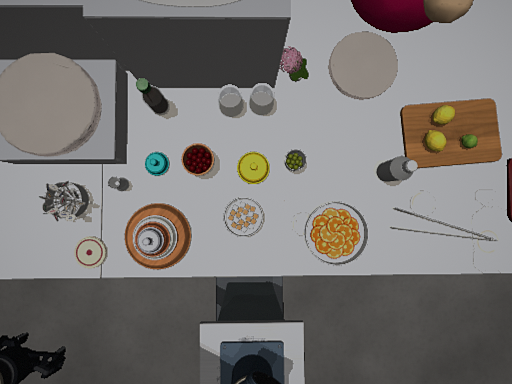

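View pics/side0.png

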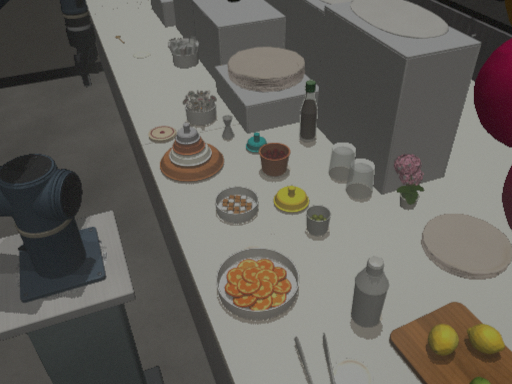

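Top view: the stack of lids is at (157,236), copper cup (198,160), steel cup (295,160), small dish (244,217) and wide dish (336,233). The jigger is at (118,184) and the shaker at (397,168). Candidates for the steel lid are the stack's top knob at (151,238) and the turquoise lid at (157,163). For the copper lid they are the second tier of the stack and the yellow lid at (253,167). I choose the stack, and will check it with a close wrist view.

```bash
cat > h.py <<'E'
from plant import r
import cv2,numpy as np
PI=np.pi
def ray(c,uv,z):
    d=c["R"].T@np.array([(uv[0]-c["cx"])/c["fx"],(uv[1]-c["cy"])/c["fy"],1.]); o=-c["R"].T@c["t"]
    return o+d*(z-o[2])/d[2]
def proj(c,X):
    p=c["R"]@np.asarray(X)+c["t"]; return np.array([c["cx"]+c["fx"]*p[0]/p[2],c["cy"]+c["fy"]*p[1]/p[2]])
def snap(name,fn,crop=None,k=1):
    c=r.capture(name); im=c["img"][:,:,::-1].copy()
    np.savez(f"pics/{fn}.npz",**c)
    cv2.imwrite(f"pics/{fn}.png",im); return c
def load(fn): return dict(np.load(f"pics/{fn}.npz"))
E
python3 - <<'E'
from h import *
c=r.capture("top")
for n,uv,z in [("stack",(150,238),.15),("lidwide",(158,236),.02),("copper",(198,160),.07),("steel",(295,160),.057),("small",(244,217),.036),("wide",(336,233),.036),("jig",(119,184),.05),("shaker",(390,172),0)]: print(n,ray(c,uv,z).round(3))
t=r.get_t()
p=ray(c,(150,238),.15)
y=2.78
r.move_to([p[0],p[1],.36],[PI,0,y]); w=snap("wrist","w_stack")
print((-w["R"].T@w["t"]).round(3),w["R"].round(2).tolist(),w["fx"],r.get_tcp_pos(),r.get_t()-t,r.get_joint_positions().round(2))
q=r.get_joint_positions()
E
```

```text
stack [0.423 0.27  0.15 ]
lidwide [0.418 0.28  0.02 ]
copper [0.642 0.153 0.07 ]
steel [ 0.642 -0.133  0.057]
small [0.474 0.02  0.036]
wide [ 0.423 -0.257  0.036]
jig [0.575 0.389 0.05 ]
shaker [ 0.61  -0.441  0.   ]
[0.361 0.295 0.502] [[0.35, 0.94, -0.0], [0.9, -0.34, 0.26], [0.24, -0.09, -0.97]] 281.34966480871793 [0.42190955 0.27068094 0.35936966] 1.3667 [0.44 0.06 0.38 1.89 0.   0.8 ]
```

View pics/w_stack.png

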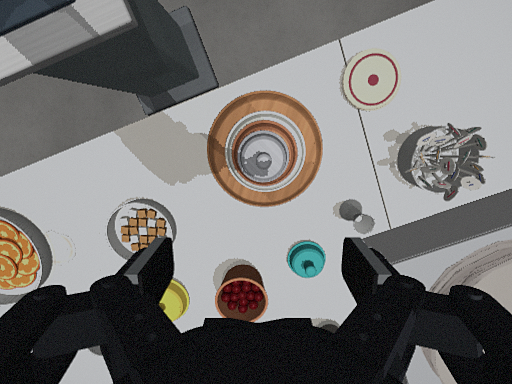

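The wrist view shows the stack steel on copper on white on wood, with the steel knob at (264,159). The turquoise lid (307,260) and the yellow lid (172,300) stand apart from it. Next: close wrist views of the four vessels and the stack top.

Run:
```python
from h import *
V=[("wide",.423,-.257,.036),("steel",.642,-.133,.057),("small",.474,.02,.036),("copper",.642,.153,.07),("stack",.418,.272,.15)]
M=[]
t=r.get_t()
for n,x,y,z in V:
    a=np.arctan2(y,x); k=1 if n=="wide" else .97
    r.move_to([x*k,y*k,.30 if n in("wide","stack") else .25],[PI,0,2.78-.44+a+.4])
    c=snap("wrist","v_"+n); u=proj(c,[x,y,z]).round().astype(int); print(n,u,r.get_t()-t)
    im=cv2.copyMakeBorder(c["img"][:,:,::-1],0,0,0,0,0); x0=np.clip(u[0]-130,0,252); y0=np.clip(u[1]-100,0,184)
    cr=im[y0:y0+200,x0:x0+260].copy(); cv2.putText(cr,f"{n} {x0},{y0}",(3,12),0,.4,(0,0,255),1); M.append(cr)
M.append(M[0]*0)
cv2.imwrite("pics/m1.png",np.vstack([np.hstack(M[:3]),np.hstack(M[3:])]))
```

```text
wide [256 165] 1.9666
steel [264 189] 2.9749999999999996
small [262 180] 3.9082999999999997
copper [264 192] 4.8
stack [263 194] 5.8332999999999995
```

View pics/m1.png

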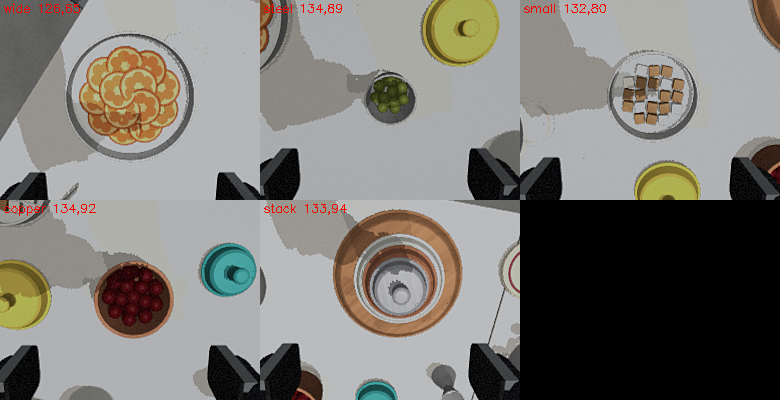

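```bash
cat >> h.py <<'E'
from scipy.optimize import least_squares
def fitc(c,xy,R,z,band=.007,rounds=4,lo=50,hi=120):
    """edge points cast on the plane z; robust fit of a circle of known radius R"""
    e=cv2.Canny(cv2.GaussianBlur(cv2.cvtColor(c["img"],cv2.COLOR_RGB2GRAY),(3,3),0),lo,hi)
    v,u=np.nonzero(e); P=np.array([ray(c,(a+0.,b+0.),z)[:2] for a,b in zip(u,v)])
    m=np.array(xy,float)
    for b in np.geomspace(band,.0025,rounds):
        d=np.hypot(*(P-m).T)-R; Q=P[abs(d)<b]
        if len(Q)<8: break
        m=least_squares(lambda s:np.hypot(*(Q-s).T)-R,m,loss="cauchy",f_scale=.001).x
    d=np.hypot(*(P-m).T)-R; k=abs(d)<.0025; a=np.arctan2(*(P[k]-m).T[::-1])
    return m,k.sum(),len(set((a//(PI/18)).astype(int))),np.median(d[k])
def draw(im,c,m,R,z,col=(0,0,255)):
    for a in np.linspace(0,2*PI,90): 
        p=proj(c,[m[0]+R*np.cos(a),m[1]+R*np.sin(a),z]); cv2.circle(im,tuple(int(q) for q in p.round()),0,col,-1)
E
python3 - <<'E'
from h import *
V=[("wide",.423,-.257,.036,.096),("steel",.642,-.133,.057,.0325),("small",.474,.02,.036,.06),("copper",.642,.153,.07,.0475),("stack",.418,.272,.15,.01)]
M=[]
for n,x,y,z,R in V:
    c=load("v_"+n); im=c["img"][:,:,::-1].copy()
    for s in ([(.012,)*1] ):
        best=max((fitc(c,(x+dx,y+dy),R,z,band=.006,lo=30,hi=80) for dx in (-.01,0,.01) for dy in (-.01,0,.01)),key=lambda f:f[2]*1000+f[1])
    print(n,best[0].round(4),best[1:])
    draw(im,c,best[0],R,z); u=proj(c,[x,y,z]).astype(int)
    h=60 if n in("steel","stack","copper") else 80
    M.append(cv2.resize(im[u[1]-h:u[1]+h,u[0]-h:u[0]+h],(260,260),interpolation=cv2.INTER_CUBIC))
    for n2,R2,z2 in ([("fl steel",.037,.10),("fl copper",.0505,.069),("fl small",.066,.038),("fl wide",.101,.007)] if n=="stack" else []):
        b=max((fitc(c,(x+dx,y+dy),R2,z2,band=.006,lo=30,hi=80) for dx in (-.01,0,.01) for dy in (-.005,0,.01)),key=lambda f:f[2]*1000+f[1]); print(n2,b[0].round(4),b[1:])
M.append(M[0]*0)
cv2.imwrite("pics/m2.png",np.vstack([np.hstack(M[:3]),np.hstack(M[3:])]))
E
```

```text
wide [ 0.4244 -0.2647] (np.int64(262), 20, np.float64(-0.00014048176515130822))
steel [ 0.6399 -0.1324] (np.int64(154), 32, np.float64(-0.00010594047274823173))
small [0.4706 0.0218] (np.int64(244), 30, np.float64(9.224830605039647e-05))
copper [0.6439 0.1564] (np.int64(275), 35, np.float64(-3.82310859285695e-05))
stack [0.4087 0.2812] (np.int64(83), 36, np.float64(0.00033281854673241316))
fl steel [0.4172 0.2831] (np.int64(246), 36, np.float64(-9.394947708632126e-05))
fl copper [0.4085 0.2741] (np.int64(305), 36, np.float64(0.00017620582890006536))
fl small [0.4161 0.2869] (np.int64(330), 36, np.float64(0.0003408459825381821))
fl wide [0.4169 0.2857] (np.int64(472), 36, np.float64(-9.760268190827509e-05))
```

View pics/m2.png

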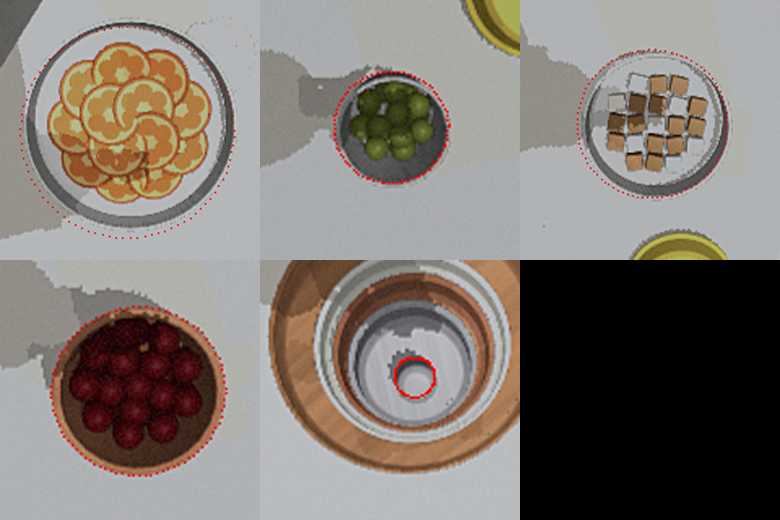

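Run:
```python
from h import *
c=load("v_stack"); im=c["img"][:,:,::-1].copy(); u=proj(c,[.418,.272,.15]).astype(int)
a=cv2.resize(im[u[1]-70:u[1]+70,u[0]-70:u[0]+70],(560,560),interpolation=cv2.INTER_CUBIC)
off=u-70; print(off)
for m,R,z,col in [((.4087,.2812),.01,.15,(0,0,255)),((.4172,.2831),.037,.10,(0,255,0)),((.4085,.2741),.0505,.069,(255,0,0)),((.4161,.2869),.066,.038,(255,0,255)),((.4169,.2857),.101,.007,(0,255,255))]:
    for t in np.linspace(0,2*PI,120):
        p=(proj(c,[m[0]+R*np.cos(t),m[1]+R*np.sin(t),z])-off+.5)*4; cv2.circle(a,tuple(int(q) for q in p),1,col,-1)
cv2.imwrite("pics/m3.png",a)
def free(n,uv,Rp,z,band):
    c=load(n); x=ray(c,uv,z)[:2]; R=Rp
    e=cv2.Canny(cv2.GaussianBlur(cv2.cvtColor(c["img"],cv2.COLOR_RGB2GRAY),(3,3),0),30,80)
    v,w=np.nonzero(e); P=np.array([ray(c,(a,b),z)[:2] for a,b in zip(w,v)]); s=np.r_[x,R]
    for b in (band,.004,.003,.002):
        d=np.hypot(*(P-s[:2]).T)-s[2]; Q=P[abs(d)<b]
        s=least_squares(lambda s:np.hypot(*(Q-s[:2]).T)-s[2],s,loss="cauchy",f_scale=.001).x
    k=abs(np.hypot(*(P-s[:2]).T)-s[2])<.002; t=np.arctan2(*(P[k]-s[:2]).T)
    print(n,s.round(4),k.sum(),len(set((t//(PI/18)).astype(int))))
uw=proj(load("v_wide"),[.423,-.257,.036]).astype(int)-80; us=proj(load("v_small"),[.474,.02,.036]).astype(int)-80
free("v_wide",uw+np.array([130.5,124.5])/1.625-.5,.0925,.036,.005)
free("v_small",us+np.array([134,123])/1.625-.5,.058,.036,.005)
```

```text
[192 123]
v_wide [ 0.4222 -0.2574  0.0928] 470 36
v_small [0.4727 0.0246 0.0573] 288 35
```

View pics/m3.png

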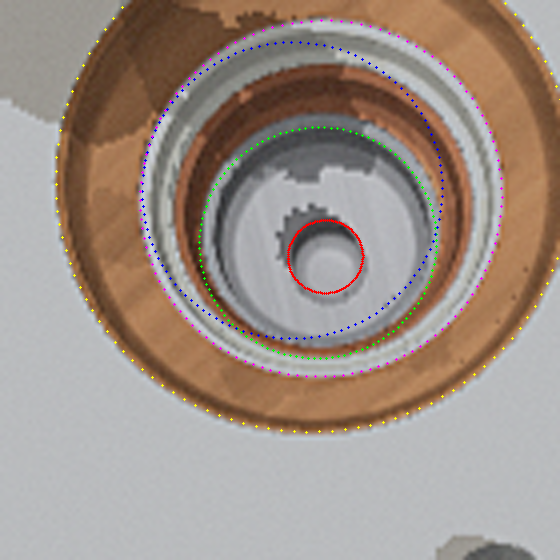

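The steel knob is at about crop (327,262), which puts it near (0.411,0.2815). The fitted flange circles landed on the wrong edges, but the hand-read flange centre agrees within 3 mm. The mouths leave about 8 mm of play, so that is good enough. Picking and placing the steel lid.

```bash
cat >> h.py <<'E'
G=.034
VES=dict(steel=(.6399,-.1324,.057),copper=(.6439,.1564,.070),small=(.4727,.0246,.036),wide=(.4222,-.2574,.036))
def ori(x,y): return [PI,0,2.74+np.arctan2(y,x)]
def pick(x,y,z0):
    o=ori(x,y); r.move_to([x,y,z0+G+.07],o); r.line_to([x,y,z0+G],max_speed=.08)
    f=r.get_ft_force(); r.clamp(); print("open",r.get_opening(),"f",(r.get_ft_force()-f).round(1),r.get_tcp_pos().round(4))
def lift(zup=.27):
    p=r.get_tcp_pos(); r.line_to([p[0],p[1],p[2]+.03],max_speed=.05); r.line_to([p[0],p[1],zup],max_speed=.15)
    print("lifted",r.get_opening(),r.get_ft_force().round(1))
def place(n,zup=.24):
    x,y,z=VES[n]; r.move_to([x,y,zup],ori(x,y)); f0=r.get_ft_force(); zt=z-.007+G
    r.line_to([x,y,zt+.02],max_speed=.12); r.line_to([x,y,zt+.001],max_speed=.03)
    print("at",r.get_tcp_pos().round(4),"df",(r.get_ft_force()-f0).round(1)); 
def leave(zup):
    r.ungrasp(); r.sleep(.2); p=r.get_tcp_pos(); r.line_to([p[0],p[1],p[2]+.06],max_speed=.1); r.line_to([p[0],p[1],zup])
E
python3 - <<'E'
from h import *
pick(.4115,.2815,.093); lift(.26)
w=snap("wrist","lift1"); place("steel"); leave(.25)
c=snap("wrist","p1"); r.move_to([.405,.274,.27],ori(.418,.272)); d=snap("wrist","s2"); print(r.get_t())
im=np.vstack([np.hstack([w["img"][150:384,120:400],c["img"][80:314,120:400]]),cv2.resize(d["img"][100:290,150:378],(560,468),interpolation=cv2.INTER_CUBIC)])
cv2.imwrite("pics/m4.png",im[:,:,::-1])
E
```

```text
open 0.017598359601430184 f [-1.2  1.8  0.8] [0.4116 0.2816 0.1273]
lifted 0.01808254019069373 [-0.   0.1 -1. ]
at [ 0.6399 -0.1324  0.0848] df [ 0.  -0.6  0.3]
19.2167
```

View pics/m4.png

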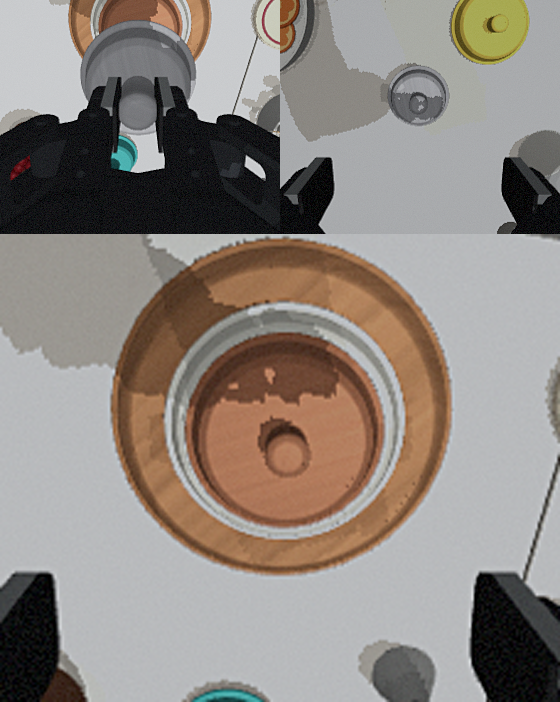

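The steel lid sits over the cup, at wrist pixel (257,176). The copper knob top is at raw (267.3,189.7) and the copper flange centre at about (265.8,179.6).

Run:
```python
from h import *
c=load("s2"); k=ray(c,(267.3-.3,189.7-.3),.119); f=ray(c,(265.5,179.3),.069); print(k,f)
print("steel placed flange c:",ray(load("p1"),(257,176),.07), "knob", ray(load("p1"),(120+418-280,80+102),.107))
m=.7*k+.3*f
if np.hypot(*(k-f)[:2])<.008:
    pick(m[0],m[1],.062); lift(.25)
    w=snap("wrist","lift2"); place("copper"); leave(.25)
    c=snap("wrist","p2"); r.move_to([.405,.274,.27],ori(.418,.272)); d=snap("wrist","s3"); print(r.get_t())
    im=np.vstack([np.hstack([w["img"][150:384,120:400],c["img"][80:314,120:400]]),cv2.resize(d["img"][100:290,150:378],(560,468),interpolation=cv2.INTER_CUBIC)])
    cv2.imwrite("pics/m5.png",im[:,:,::-1])
```

```text
[0.41223542 0.28575479 0.119     ] [0.41198116 0.28543662 0.069     ]
steel placed flange c: [ 0.63863425 -0.13137272  0.07      ] knob [ 0.63832183 -0.12978379  0.107     ]
open 0.018258854453961457 f [-0.8  0.2  2.1] [0.4124 0.2858 0.0964]
lifted 0.017911663183852993 [ 0.3 -0.2 -1.3]
at [0.6439 0.1564 0.0978] df [-0.2  0.4 -0.4]
29.6667
```

View pics/m5.png

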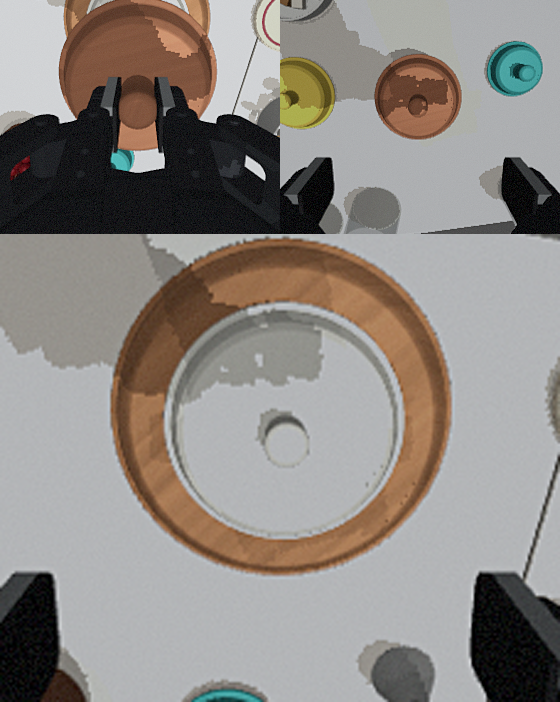

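The copper lid is seated on its cup. The white knob top is at raw (266.8,186.1) and its flange centre at (266,175.9).

Run:
```python
from h import *
c=load("s3"); k=ray(c,(266.5,185.8),.088); f=ray(c,(265.7,175.6),.040); print(k,f)
m=.5*k+.5*f
if np.hypot(*(k-f)[:2])<.008:
    pick(m[0],m[1],.031); lift(.24)
    w=snap("wrist","lift3"); place("small",.2); leave(.25)
    c=snap("wrist","p3"); r.move_to([.405,.274,.27],ori(.418,.272)); d=snap("wrist","s4"); print(r.get_t())
    im=np.vstack([np.hstack([w["img"][150:384,120:400],c["img"][80:314,120:400]]),cv2.resize(d["img"][100:290,150:378],(560,468),interpolation=cv2.INTER_CUBIC)])
    cv2.imwrite("pics/m6.png",im[:,:,::-1])
```

```text
[0.41554313 0.28704481 0.088     ] [0.41293441 0.28694177 0.04      ]
open 0.019895777268712004 f [-0.7 -0.7  2.5] [0.4145 0.2871 0.0654]
lifted 0.019454714445613978 [-0.8 -0.1 -2.8]
at [0.4727 0.0246 0.0639] df [ 0.4 -0.7  0.5]
40.5083
```

View pics/m6.png

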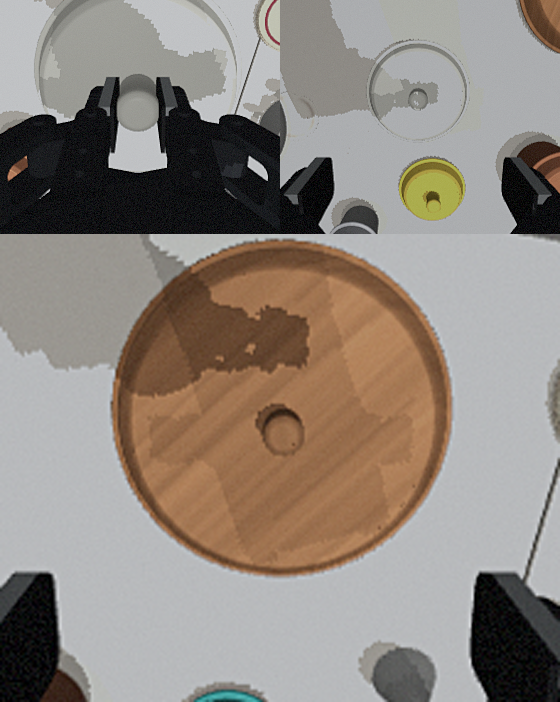

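The white lid sits on its dish. The wooden knob top is at raw (265.6,181.2) and its flange centre at (264.8,170.4).

Run:
```python
from h import *
c=load("s4"); k=ray(c,(265.3,180.9),.057); f=ray(c,(264.5,170.1),.009); print(k,f)
m=.5*k+.5*f
if np.hypot(*(k-f)[:2])<.008:
    pick(m[0],m[1],0); lift(.24)
    place("wide",.24); leave(.30)
    c=snap("wrist","p4"); r.move_to([.30,.33,.35],ori(.418,.272)); d=snap("side","f1"); e=snap("top","f2"); print(r.get_t())
    im=np.hstack([cv2.resize(c["img"][60:300,110:402],(350,288)),cv2.resize(e["img"][120:290,100:380],(430,288))])
    im=np.vstack([im,cv2.resize(d["img"][110:310,130:410],(780,310*78//78+0),interpolation=cv2.INTER_CUBIC)])
    cv2.imwrite("pics/m7.png",im[:,:,::-1])
```

```text
[0.41589147 0.28598283 0.057     ] [0.41055353 0.2850661  0.009     ]
open 0.02004288582374077 f [-0.1 -1.   2.4] [0.4135 0.2855 0.0345]
lifted 0.020015155322965026 [-0.6 -0.3 -5.8]
at [ 0.4222 -0.2574  0.0639] df [0.6 0.1 1.4]
54.3667
```

View pics/m7.png

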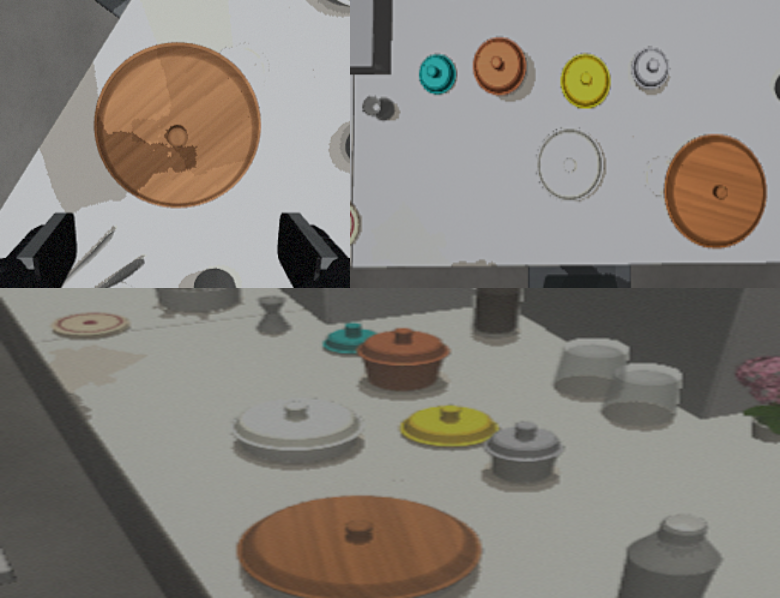

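All four lids appear seated. One numeric check: draw the expected flange outlines at seated height, centred on the measured lid positions, over the side view.

Run:
```python
from h import *
d=load("f1"); a=d["img"][:,:,::-1].copy(); o=np.array([205,125]); K=5
a=cv2.resize(a[125:305,205:345],None,fx=K*.8,fy=K*.8*.8,interpolation=cv2.INTER_CUBIC)
for n,p,R,h in [("steel","p1",.037,.057),("copper","p2",.0505,.070),("small","p3",.066,.036),("wide","p4",.101,.036)]:
    x,y,_=VES[n]; c=load(p)
    b=max((fitc(c,(x+i,y+j),R,h+.001,band=.006,lo=30,hi=80) for i in(-.006,0,.006) for j in(-.006,0,.006)),key=lambda f:f[2]*1000+f[1])
    print(n,"lid-vessel mm",((b[0]-[x,y])*1e3).round(1),b[1:3])
    for t in np.linspace(0,2*PI,100):
        q=(proj(d,[b[0][0]+R*np.cos(t),b[0][1]+R*np.sin(t),h+.001])-o+.5)*[4,3.2]; cv2.circle(a,tuple(int(v) for v in q),1,(0,0,255),-1)
    q=(proj(d,[*b[0],h+.050])-o+.5)*[4,3.2]; cv2.circle(a,tuple(int(v) for v in q),2,(255,0,255),-1)
cv2.imwrite("pics/m8.png",a); print(a.shape)
```

```text
steel lid-vessel mm [-0.1  0.7] (np.int64(256), 36)
copper lid-vessel mm [0.7 0.6] (np.int64(325), 36)
small lid-vessel mm [-2.3  3.9] (np.int64(251), 24)
wide lid-vessel mm [ 2.2 -2. ] (np.int64(512), 36)
(576, 560, 3)
```

View pics/m8.png

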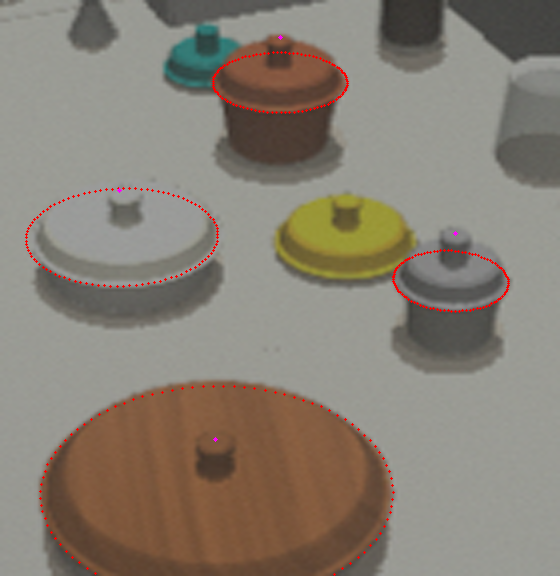

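```bash
python3 -c "
from h import *
r.job_done(); print(r.get_t())"
```

```text
the job is handed in; nothing more can be done
the job is handed in; nothing more can be done
```

All four lids were taken from the top of the stack down and put on their own vessels, each finished before the next: steel, copper, white, then wooden. The job is handed in; the last clock reading, at 54.4 s, was before hand-in. No readout of a verdict is given.

**Seating:** The final side and top views show every lid level. Flange outlines drawn at seated height match the steel, copper and wooden lids. The measured lid centres were within about 1 mm (steel, copper) and 3 mm (wooden) of the vessel centres.

**White lid:** Its automatic circle fit was poor, white on white. It gave an offset of 2 to 4 mm, and the drawn outline lay slightly off the lid seen. By eye it sits level and home.

**Other checks:**
- An early automatic fit of the stack's flanges landed on wrong edges, so I used hand-read pixels instead; those grasps succeeded.
- The forces I read at the grasps, lifts and placings were all under 6 N. They were not logged continuously.
- The jigger and shaker look undisturbed in the last pictures. I did not re-measure their positions, or the vessels' positions, after placing.

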